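# Turn the sherd turntable to the red line and fire the shutter

### The arm

A 6-joint arm with a two-finger parallel gripper is mounted at the origin on the work surface. World frame = base frame: x ahead of the robot, y to its left, z up, the work surface at z = 0. Lengths are in mm, angles in rad, forces in N, time in s.
With the tool pointing down it reaches from about 300 to 775 mm from the base axis. Payload 14.6 kg.
Tool frame: the origin (TCP) lies on the centre line of the jaws, within the pads' length; the fingertips stand manip.tcp_to_tips ahead of it and the grasp point (between the pads) lies 8 mm behind it (manip.tcp_to_tips is the distance from the TCP to the fingertips, in mm); z points along the fingers, y is the line along which they close (so a half turn about z gives the same grasp; the last joint's range is limited). The gripper opens to 94 mm and grips with 3 to 60 N. Pads are 16 mm wide; open, the fingers measure 119 mm over their backs; the gripper's body (75 mm by 177 mm) begins 78 mm behind the grasp point.
Start: joints at [-1.415, 0.3, 1.521, -0, 1.321, -0.067], TCP at [121.522, -536.397, 182.746] pointing down, gripper open.
Joint ranges: [-3.03, 3.03], [-0.79, 2.21], [0.23, 2.52], [-1.04, 4.18], [0, 3.07], [-2.55, 2.55]. Speed limits (rad/s): [2.22, 2.22, 2.57, 3.14, 3.14, 3.14].

### API

Orientations are given as a rotation vector (axis times angle).
In Python, from bench import manip, imaging, sign_off gives the robot as it stands. The module is installed in compiled form; this text tells all that it offers.
- The arm moves only by the shell command python3 -m crank 'ROWS' [FORCE]. ROWS is text: rows parted by semicolons, each of 7 numbers parted by spaces: the turn, a rotation vector about the world's x, y, z in rad, then the shift along the world's x, y, z in m, then the opening in per cent of the stroke, from 0 (shut) to 100 (fully open). In form: ax ay az x y z claw; .... A call has 1 to 5 rows; each row shifts and turns the commanded pose from where the row before left it; what a row does not reach is not made up. A row lasts 1/12 s, in which the tool goes at most 41.7 mm and 7.16 degrees, less where a joint would pass 70% of its speed; a pose out of reach is approached as far as the arm can. A call is refused whole if a number of a shift passes 0.0417 or a number of a turn 0.125, either way. A call with a gripper value outside its range is refused whole. The fingers move at their own pace and stop on an object; FORCE is the grip in N (left out, the last holds). Time passes only in rows, so rows that do not move let the fingers close. It gives the time, the measured TCP pose, the force, the opening and the grip force at its end, in the units of the state.
- manip.state(): the state, without advancing time (a new reading comes with each control period).
- imaging.read_camera(name): name is "scene" or "side" or "wrist"; returns the picture (400x640x3 uint8, blue, green, red); there is no depth.
- imaging.camera_params(name): a dict with "K" (3x3 intrinsics, pixels), "R" (3x3) and "t" (3): a world point X has camera coordinates R X + t; the wrist camera has in their place "tool_from_camera" (4x4, takes a point from camera to tool coordinates, whose origin is the TCP and whose axes are the flange's). Camera axes: x right, y down, z forward; pixel columns grow to the right and rows downward; lengths in mm; the calibration is good to about 2 mm. A picture is of the moment at which its call begins: read the wrist's pose just before it. camera_params takes no time and is no camera call.
- sign_off(): hands the job in; it is judged then, once.
The state is a dict: "time": time; "joint_positions": joint angles; "qvel": joint speeds; "joint_efforts": joint torques, N m; "eef_pos": TCP position; "eef_rot": TCP orientation; "contact_force": force on the tool from outside, world axes, zero at the start; "wrist_torque": the same for the moment, N m; "grip_width": opening from 0.0 (shut) to 1.0 (fully open); "grip_force": force on a finger pad.
Only numpy, scipy, OpenCV 4.12 (cv2) and the standard library are available. Lean on these libraries where they do the work, as an engineer would, in place of code of your own. Each camera call takes 0.05 s, during which the arm holds its last target. There are 200 camera calls.

### The job

Push the orange stud gently round with a fingertip, without gripping it, until the yellow index line on the grey turntable dial lines up with the scale line that has the red dot beside it. Then press the green shutter button fully down, let it come up again, and move clear of everything. The sherd must stay lying in the middle of the dial, and everything else stays where it is; do not press the button before the index is on the red line.

Things in the scene. Friction and masses are not known exactly. Their poses are not given: they have to be found in the camera images.
- dial: Grey turntable dial, 210 mm across, on a fixed round black base 280 mm across, 22 mm high. Origin on its vertical axis at table level; its top face is 36 mm above the table. Its own +x runs along the yellow index line; z is up. It turns either way, over 25 degrees beyond each coloured line, against friction (1.4 N at the stud), and stays where left.
- index_point (a point): Point on the extension of the yellow index line (4 mm wide, running from 49 mm to 104 mm from the axis on the dial's top), 128 mm from the axis, thus over the circle of the coloured dots. It turns with the dial; when it is right over the red dot, the index is lined up.
- stud_top (a point): Centre of the top of the orange upright stud, a pin 16 mm in diameter fixed on the dial, 85 mm from the axis, opposite the index line. It stands 30 mm above the dial's top face, its top 66 mm above the table, and turns with the dial. The fingers must not load dial or stud with over 20 N, so do not pinch it.
- red_dot: Red flat round dot, 18 mm in diameter and 2 mm thick, fixed on the black base 128 mm from the dial's axis, just beyond the outer end of the broad white scale line that is the target. Origin at the centre of its underside, 22 mm above the table. It is on one or the other of two broad lines, which lie 110 degrees apart as seen from the axis.
- blue_dot: Blue dot of the same make, at the other broad scale line (not the target). Origin at the centre of its underside.
- shutter_top (a point): Centre of the top of the green push button of the remote shutter release, 32 mm in diameter, on a fixed black housing on the table. The button moves straight down 6 mm; fully down takes 5 N, and it springs back.
- shutter (a joint): Travel of the green button in m: 0 when up, 0.006 when fully down; over 0.0045 counts as pressed.
- sherd_mid (a point): Middle (5 mm above its underside) of the loose brown pottery sherd, about 56 x 44 x 10 mm, 50 g, lying flat in the middle of the dial. It rides round on the dial.
- sherd_a_mid (a point): Middle of a loose sherd 60 x 45 x 10 mm lying on the table: leave alone.
- sherd_b_mid (a point): Middle of a loose sherd 45 x 40 x 9 mm lying on the table: leave alone.
- jar_big: White jar with black cap, 70 mm across and 85 mm high; origin at the centre of its underside: leave alone.
- jar_small: Small white jar with red cap, 44 mm across and 55 mm high; origin at the centre of its underside: leave alone.
- tape_roll: Yellow roll of tape, 84 mm across and 20 mm high; origin at the centre of its underside: leave alone.
- brush: Brush lying on the table, about 0.2 m long along its own x: leave alone.
Things that resemble listed ones, but are neither listed nor needed, are in the scene too. Several things look just like the part that bears shutter_top: the one meant starts farthest to the robot's left.

How it is judged (in metres and radians):
On the way, in this order (a step that is already met when the one before it is completed fails the run):
1. the index is lined up with the red dot's line and the dial is still, no finger on it (horizontal distance between index_point and red_dot below 0.005 m and angular speed of dial below 0.05 rad/s and contact force between the fingers and dial below 0.2 N), for 0.3 s.
2. the shutter button is pressed fully down (value of joint shutter above 0.0045 m), for 0.05 s.
At the end, for the whole second after the job is handed in: Index point within 5 mm of the red dot's centre seen from above (2.3 degrees), dial at rest; the button, pressed after that, is up again; the sherd lies flat on the dial, its middle within 20 mm of the axis; each bystander within 20 mm of where it stood (horizontal distance between index_point and red_dot below 0.005 m and angular speed of dial below 0.05 rad/s and value of joint shutter below 0.0015 m and horizontal distance between sherd_mid and dial below 0.02 m and height (world z) of sherd_mid below 0.046 m and linear speed of sherd below 0.02 m/s and distance of each of sherd_a_mid, sherd_b_mid, jar_big, jar_small, tape_roll, brush from where it was at the start of the episode below 0.02 m); the robot touches nothing.
It fails at once if the shutter button is pressed while the index is off the red line (value of joint shutter above 0.003 m and horizontal distance between index_point and red_dot above 0.006 m).
It fails at once if the dial or its stud is gripped or pushed with more than 20 N (contact force between the fingers and dial above 20 N).
It fails at once if the sherd is lifted or pushed off the middle of the dial (height (world z) of sherd_mid above 0.056 m or horizontal distance between sherd_mid and dial above 0.025 m).
It fails at once if a bystander is disturbed (distance of any of sherd_a_mid, sherd_b_mid, jar_big, jar_small, tape_roll, brush from where it was at the start of the episode above 0.02 m).
It also fails if it takes over 46 s, if anything falls off the work surface, if the arm or the gripper's body presses on something with over 40 N, if the wrist force passes 120 N, or if a joint passes its speed limit or range.

## Working session

There is one attempt and no reset: what is moved stays moved. The work goes in short steps, Python scripts to look and compute and a shell command to move; the robot and the scene stay as the last step left them, time stands still between calls to the robot, and variables do not carry over. Pictures are saved under pics/ and viewed, at most 10 in all, crops included, and the job is handed in when it is done.

```bash
mkdir -p pics
python3 - <<'E'
from bench import manip, imaging
import cv2, json, numpy as np
s=manip.state(); print(s, manip.tcp_to_tips)
ims=[]
for n in("scene","side"):
    p=imaging.camera_params(n); print(n,p)
    im=imaging.read_camera(n); cv2.imwrite(f"pics/{n}0.png",im); 
print(imaging.camera_params("wrist"))
cv2.imwrite("pics/wrist0.png",imaging.read_camera("wrist"))
E
```

```text
{'time': 0.0, 'joint_positions': array([-1.41462195e+00,  3.00416673e-01,  1.52157464e+00, -1.29673352e-05,
        1.32072283e+00, -6.66027874e-02]), 'qvel': array([-0.00108065,  0.00037532, -0.00095488,  0.00093248,  0.00084659,
       -0.00122279]), 'joint_efforts': array([-1.53592387e-04, -5.31811166e+01, -3.52736771e+01,  7.08374265e-02,
        2.43608822e-02, -9.29064868e-05]), 'eef_pos': array([ 121.46307178, -536.12151263,  182.21893109]), 'eef_rot': array([-3.12100984e+00, -3.49094909e-01,  9.85477457e-05]), 'contact_force': array([-0.45911012, -0.61582187,  0.31320311]), 'wrist_torque': array([ 0.00039584,  0.01922782, -0.00724305]), 'grip_force': 0.0, 'grip_width': 0.9995914888508747} 11.0
scene {'K': array([[428.04203298,   0.        , 312.24217523],
       [  0.        , 428.04203298, 205.97086997],
       [  0.        ,   0.        ,   1.        ]]), 'R': array([[ 6.04481731e-04,  9.99999816e-01, -4.21444297e-05],
       [ 5.26894365e-01, -3.54317928e-04, -8.49930705e-01],
       [-8.49930564e-01,  4.91561921e-04, -5.26894482e-01]]), 't': array([ -39.95657137, -200.067
[... 222 characters left out ...]
43193,  0.01174018],
       [-0.21346569, -0.58895155, -0.77946679],
       [ 0.28318231,  0.72630165, -0.62633353]]), 't': array([-457.81300732,  204.11223056, 1115.49256518])}
{'K': array([[355.97637889,   0.        , 319.1178485 ],
       [  0.        , 355.97637889, 204.49236024],
       [  0.        ,   0.        ,   1.        ]]), 'tool_from_camera': array([[ 3.02313853e-04, -9.73957008e-01, -2.26732565e-01,
         6.55204293e+01],
       [ 9.99999892e-01,  3.74782335e-04, -2.76572807e-04,
        -9.00136731e-01],
       [ 3.54345384e-04, -2.26732457e-01,  9.73957015e-01,
        -2.01760472e+02],
       [ 0.00000000e+00,  0.00000000e+00,  0.00000000e+00,
         1.00000000e+00]])}
```

View pics/scene0.png

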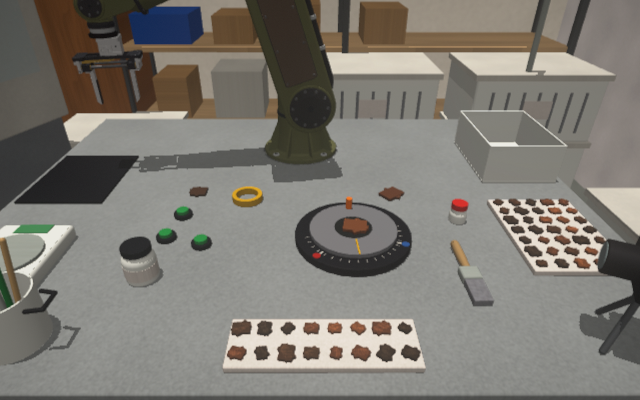

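View pics/side0.png

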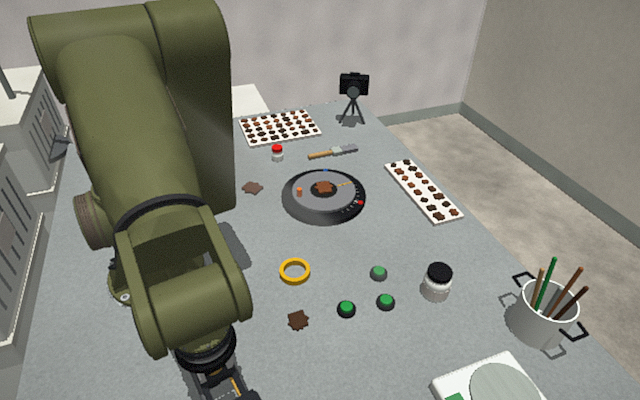

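Scene view: the robot faces the camera, so image right is the robot's left. The dial is at (353,232), the stud at (349,202), the index points to (358,246), the red dot is at (317,256) and the blue dot at (405,244). There are three green buttons, at (183,213), (166,236) and (201,242). The side view shows the same three at (347,309), (386,302) and (379,272).

```bash
cat > h.py <<'E'
import numpy as np, cv2
from scipy.spatial.transform import Rotation as Ro
from bench import manip, imaging
def cam(n, s=None):
    p=imaging.camera_params(n); K=p["K"]
    if n=="wrist":
        T=p["tool_from_camera"]; Rt=Ro.from_rotvec(s["eef_rot"]).as_matrix()
        return K, Rt@T[:3,:3], Rt@T[:3,3]+s["eef_pos"]
    return K, p["R"].T, -p["R"].T@p["t"]
def ray(c,uv): 
    K,R,o=c; d=R@np.linalg.inv(K)@[uv[0],uv[1],1]; return o,d/np.linalg.norm(d)
def plane(c,uv,z):
    o,d=ray(c,uv); return o+d*(z-o[2])/d[2]
def tri(c1,u1,c2,u2):
    o1,d1=ray(c1,u1);o2,d2=ray(c2,u2)
    t=np.linalg.lstsq(np.stack([d1,-d2],1),o2-o1,rcond=None)[0]
    a,b=o1+t[0]*d1,o2+t[1]*d2; return (a+b)/2,np.linalg.norm(a-b)
def proj(c,X):
    K,R,o=c; q=K@(R.T@(np.array(X)-o)); return q[:2]/q[2]
HS={'red':[((0,150,90),(4,255,255)),((174,150,90),(180,255,255))],'blue':[((105,120,60),(125,255,255))],
'orange':[((5,170,120),(16,255,255))],'yellow':[((20,120,110),(32,255,255))],'green':[((45,90,40),(85,255,255))]}
def blobs(im,col,amin=4):
    h=cv2.cvtColor(im,cv2.COLOR_BGR2HSV); m=sum(cv2.inRange(h,np.array(a),np.array(b)) for a,b in HS[col])
    n,_,st,ce=cv2.connectedComponentsWithStats(m)
    return [(tuple(ce[i].round(1)),int(st[i,4]),st[i,:4].tolist()) for i in range(1,n) if st[i,4]>=amin]
E
python3 - <<'E'
from h import *
for n in("scene","side"):
    im=cv2.imread(f"pics/{n}0.png")
    for c in HS: print(n,c,[b[:2] for b in blobs(im,c,6)])
A,B=cam("scene"),cam("side")
for u in [(183,211),(166,234),(201,240)]: print("scene btn",plane(A,u,25).round())
for u in [(347,308),(386,301),(379,271)]: print("side btn",plane(B,u,25).round())
a=cv2.resize(cv2.imread("pics/scene0.png")[185:285,140:300],None,fx=4,fy=4,interpolation=2)
b=cv2.resize(cv2.imread("pics/scene0.png")[185:285,285:425],None,fx=4,fy=4,interpolation=2)
cv2.imwrite("pics/crop0.png",cv2.resize(np.hstack([a,b]),(800,267)))
E
```

```text
scene red [((np.float64(459.2), np.float64(204.6)), 156), ((np.float64(316.3), np.float64(255.2)), 35)]
scene blue [((np.float64(166.3), np.float64(25.3)), 2415), ((np.float64(405.4), np.float64(243.7)), 32)]
scene orange [((np.float64(348.3), np.float64(202.7)), 55)]
scene yellow [((np.float64(246.6), np.float64(196.0)), 364), ((np.float64(357.7), np.float64(246.6)), 26)]
scene green [((np.float64(182.1), np.float64(210.5)), 84), ((np.float64(33.5), np.float64(228.5)), 262), ((np.float64(164.9), np.float64(232.9)), 106), ((np.float64(200.1), np.float64(239.1)), 112), ((np.float64(4.6), np.float64(291.4)), 183)]
side red [((np.float64(276.5), np.float64(147.9)), 71), ((np.float64(360.0), np.float64(202.0)), 21)]
side blue [((np.float64(325.2), np.float64(169.6)), 9)]
side orange [((np.float64(276.2), np.float64(119.8)), 6), ((np.float64(308.1), np.float64(119.6)), 7), ((np.float64(266.5), np.float64(121.5)), 6), ((np.float64(268.8), np.float64(126.6)), 9), ((np.float64(410.5), np.float64(183.9)), 10), ((np.float64(298.9), np.float64(189.2)), 11)]
side yellow [((np.float64(349.5), np.float64(182.0)), 6), ((np.float64(343.5), np.float64(183.5)), 6), ((np.float64(294.3), np.float64(270.5)), 391), ((np.float64(235.4), np.float64(386.7)), 58)]
side green [((np.float64(545.0), np.float64(283.1)), 222), ((np.float64(378.8), np.float64(270.1)), 82), ((np.float64(385.7), np.float64(299.5)), 126), ((np.float64(346.1), np.float64(306.7)), 146), ((np.float64(454.9), np.float64(396.9)), 83)]
scene btn [ 444. -294.   25.]
scene btn [ 546. -308.   25.]
scene btn [ 571. -220.   25.]
side btn [ 429. -309.   25.]
side btn [ 528. -324.   25.]
side btn [ 555. -231.   25.]
```

View pics/crop0.png

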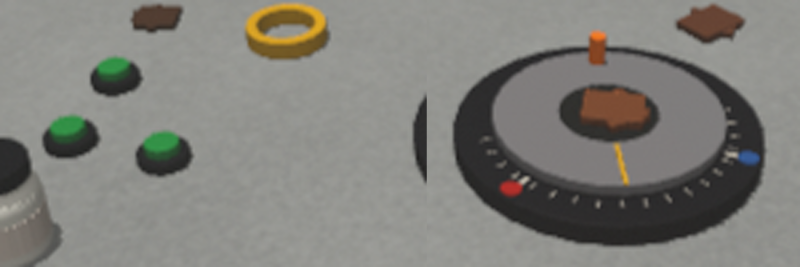

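The crop confirms three equal green buttons, at scene pixels (182,211), (165,233) and (200,239). The one farthest to the robot's left (largest y, about -225) is (200,239). Next I triangulate.

Run:
```python
from h import *
A,B=cam("scene"),cam("side")
for n,a,b in [("red",(316.3,255.2),(360,202)),("blue",(405.4,243.7),(325.2,169.6)),("btn",(200.1,239.1),(378.8,270.1)),("btn2",(164.9,232.9),(385.7,299.5)),("jar_s",(459.2,204.6),(276.5,147.9)),("stud",(348.3,202.7),(298.9,189.2)),("idx",(357.7,246.6),(346.5,182.8))]:
    X,e=tri(A,a,B,b); print(n,X.round(1),round(e,1))
r=plane(A,(316.3,255.2),24);b=plane(A,(405.4,243.7),24);i=plane(A,(357.7,246.6),36);s=plane(A,(348.3,200),66)
print(r,b,i,s)
# centre from red & blue: 128 mm each, chord; centre on -x side
for r,b in [(r,b),(plane(B,(360,202),24),plane(B,(325.2,169.6),24))]:
    m=(r+b)/2; d=(b-r)[:2]; L=np.linalg.norm(d); nrm=np.array([-d[1],d[0]])/L
    print("chord",L,"exp",2*128*np.sin(np.radians(55)), "centre",m[:2]+nrm*128*np.cos(np.radians(55)),m[:2]-nrm*128*np.cos(np.radians(55)))
```

```text
red [627.6  48.4  25. ] 0.4
blue [586.2 253.8  25.5] 0.5
btn [ 559.1 -224.7   19.7] 1.2
btn2 [ 532.6 -315.8   18.7] 0.8
jar_s [453.6 412.2  49.7] 0.0
stud [452.4 133.   57.8] 6.8
idx [618.1 139.7  40.7] 2.3
[626.17958728  48.60052204  24.        ] [583.83210644 254.5705392   24.        ] [610.57068906 141.39412789  36.        ] [457.86639915 130.03711342  66.        ]
chord 210.27828490859545 exp 209.7029233379819 centre [533.09227668 136.80008477] [676.91941705 166.37097647]
chord 210.27340220804209 exp 209.7029233379819 centre [535.58624342 137.95204927] [679.56519942 166.77468227]
```

```bash
R="" ; python3 -m crank '0 0 0.078 0.0182 0.0353 0 0; 0 0 0.078 0.0182 0.0353 0 0; 0 0 0.078 0.0182 0.0353 0 0; 0 0 0.078 0.0182 0.0353 0 0; 0 0 0.078 0.0182 0.0353 0 0' 10
python3 -m crank '0 0 0.078 0.0182 0.0353 0 0; 0 0 0.078 0.0182 0.0353 0 0; 0 0 0.078 0.0182 0.0353 0 0; 0 0 0.078 0.0182 0.0353 0 0; 0 0 0.078 0.0182 0.0353 0 0' 
python3 -m crank '0 0 0.078 0.0182 0.0353 0 0; 0 0 0.078 0.0182 0.0353 0 0; 0 0 0.078 0.0182 0.0353 0 0; 0 0 0.078 0.0182 0.0353 0 0; 0 0 0.078 0.0182 0.0353 0 0' 
python3 -m crank '0 0 0.078 0.0182 0.0353 0 0; 0 0 0.078 0.0182 0.0353 0 0; 0 0 0.078 0.0182 0.0353 0 0; 0 0 0 0 0 0 0; 0 0 0 0 0 0 0'
cat > look.py <<'E'
from h import *
import sys
s=manip.state(); im=imaging.read_camera("wrist"); cv2.imwrite(f"pics/{sys.argv[1]}.png",im)
C=cam("wrist",s); print("t",s["time"],"tcp",s["eef_pos"].round(1),"x-yaw",np.degrees(np.arctan2(*Ro.from_rotvec(s["eef_rot"]).as_matrix()[[1,0],0])).round(1),"F",s["contact_force"].round(1))
Z={'red':24,'blue':24,'orange':50,'yellow':36,'green':20}
for c in HS:
    for b in blobs(im,c,15): print(c,b, plane(C,b[0],Z[c])[:2].round(1))
E
python3 look.py w1
```

```text
time: 0.57
eef_pos: [212.8, -358.1, 182.5]
eef_rot: [-2.993, -0.952, -0.0]
contact_force: [1.3, -0.2, 0.4]
grip_width: 0.678
grip_force: 0.0
time: 0.98
eef_pos: [303.8, -181.6, 182.8]
eef_rot: [2.752, 1.514, 0.0]
contact_force: [1.2, 0.1, -0.1]
grip_width: 0.327
grip_force: 0.0
time: 1.4
eef_pos: [394.9, -4.8, 182.9]
eef_rot: [2.406, 2.02, 0.0]
contact_force: [1.3, -0.1, 0.3]
grip_width: 0.006
grip_force: 0.0
time: 1.82
eef_pos: [449.1, 100.3, 182.1]
eef_rot: [-2.155, -2.285, 0.002]
contact_force: [0.2, -0.7, -0.1]
grip_width: 0.002
grip_force: 0.0
t 1.8167 tcp [449.1 100.3 182.1] x-yaw 93.4 F [ 0.2 -0.7 -0.1]
red ((np.float64(483.6), np.float64(242.7)), 228, [475, 235, 18, 16]) [627.1  51.6]
blue ((np.float64(475.1), np.float64(31.5)), 345, [465, 21, 21, 22]) [585.3 256.7]
orange ((np.float64(322.1), np.float64(157.7)), 254, [314, 148, 17, 20]) [449.8 133.9]
yellow ((np.float64(488.6), np.float64(156.0)), 287, [460, 154, 58, 5]) [611.4 143.7]
yellow ((np.float64(312.1), np.float64(330.7)), 69, [311, 315, 4, 31]) [450.5 -56.3]
yellow ((np.float64(325.9), np.float64(319.7)), 25, [324, 314, 4, 12]) [464.8 -42. ]
yellow ((np.float64(326.3), np.float64(332.9)), 31, [324, 327, 5, 13]) [466.2 -58. ]
yellow ((np.float64(326.3), np.float64(348.0)), 15, [324, 343, 4, 9]) [467.4 -76.7]
yellow ((np.float64(192.8), np.float64(372.9)), 202, [187, 359, 11, 25]) [ 319.1 -117.5]
```

View pics/w1.png

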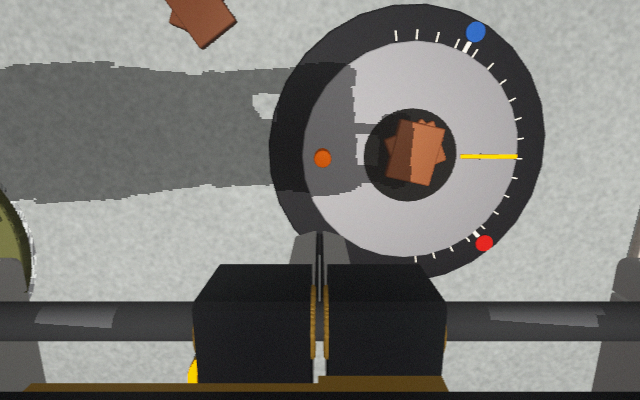

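Wrist view: stud at (322,158), index tip at (517,156), red dot at (484,243). The sherd lies in the middle. The dial centre comes to about (534.3,139.5) and the turn needed to about -46.5°. I'll go down beside the stud and push along the arc, stopping about 3° short.

```bash
python3 -m crank '0 0 0 0 0 -0.0413 0; 0 0 0 0 0 -0.0413 0; 0 0 0 0 0 -0.0413 0; 0 0 0 0.0006 0.006 0 0; 0 0 0 0.0006 0.006 0 0'
python3 -m crank '0 0 0 0 0.003 0 0; 0 0 0 0 0.003 0 0; 0 0 -0.01 0 0.0005 0 0; 0 0 -0.03 -0.0005 0.0025 0 0; 0 0 -0.03 -0.0005 0.003 0 0'
```

```text
time: 2.28
eef_pos: [449.7, 110.3, 58.9]
eef_rot: [-2.16, -2.279, 0.004]
contact_force: [1.1, 0.6, 1.5]
grip_width: 0.003
grip_force: 0.0
time: 2.7
eef_pos: [450.0, 123.2, 60.3]
eef_rot: [2.238, 2.203, 0.003]
contact_force: [0.3, -0.3, 1.0]
grip_width: 0.006
grip_force: 0.0
```

```bash
python3 look.py w2 | grep -v yellow; python3 look.py w2 | grep 'yellow.*4[0-9][0-9]'
```

```text
t 2.7 tcp [450.  123.2  60.3] x-yaw 89.1 F [ 0.3 -0.3  1. ]
red ((np.float64(561.6), np.float64(299.8)), 46, [555, 298, 15, 4]) [627.   59.5]
blue ((np.float64(537.0), np.float64(9.1)), 573, [522, 0, 32, 22]) [585.  254.3]
orange ((np.float64(478.4), np.float64(213.0)), 1153, [453, 178, 52, 64]) [548.2 133.2]
orange ((np.float64(476.0), np.float64(189.5)), 23, [473, 186, 7, 8]) [545.5 147.9]
orange ((np.float64(318.4), np.float64(215.0)), 747, [305, 197, 27, 36]) [449.7 133.5]
orange ((np.float64(456.0), np.float64(211.2)), 23, [454, 205, 5, 14]) [534.4 134.5]
yellow ((np.float64(325.9), np.float64(303.4)), 33, [324, 297, 5, 14]) [453.7  66.4]
yellow ((np.float64(312.6), np.float64(308.0)), 30, [311, 302, 4, 12]) [444.3  63.1]
yellow ((np.float64(326.1), np.float64(315.1)), 26, [324, 311, 5, 10]) [453.7  57.4]
yellow ((np.float64(312.4), np.float64(330.6)), 100, [310, 315, 5, 33]) [443.8  45.4]
yellow ((np.float64(326.1), np.float64(334.7)), 46, [324, 327, 5, 17]) [453.5  42. ]
yellow ((np.float64(325.9), np.float64(350.4)), 35, [324, 344, 5, 14]) [453.2  29.3]
yellow ((np.float64(312.4), np.float64(352.8)), 31, [311, 348, 4, 11]) [443.4  27.5]
```

```bash
python3 -m crank '0 0 -0.03 -0.0004 0.003 0 0; 0 0 -0.034 -0.0003 0.003 0 0; 0 0 -0.034 -0.0003 0.003 0 0; 0 0 -0.034 0 0.003 0 0; 0 0 -0.034 0 0.003 0 0'
python3 -m crank '0 0 -0.034 0.0001 0.003 0 0; 0 0 -0.034 0.0001 0.003 0 0; 0 0 -0.034 0.0002 0.003 0 0; 0 0 -0.034 0.0003 0.003 0 0; 0 0 -0.034 0.0004 0.003 0 0'; python3 look.py w3 |grep -v "yellow.*4[0-9]\.., *[-0-9]*\]"
```

```text
time: 3.22
eef_pos: [448.7, 138.1, 59.7]
eef_rot: [2.412, 2.011, 0.002]
contact_force: [-1.1, 0.3, 0.1]
grip_width: 0.007
grip_force: 0.0
time: 3.63
eef_pos: [449.8, 153.1, 59.7]
eef_rot: [2.575, 1.799, 0.002]
contact_force: [-0.2, -0.6, 0.9]
grip_width: 0.007
grip_force: 0.0
t 3.6333 tcp [449.8 153.1  59.7] x-yaw 69.9 F [-0.2 -0.6  0.9]
red ((np.float64(601.2), np.float64(266.1)), 496, [589, 255, 26, 24]) [627.   51.9]
blue ((np.float64(470.4), np.float64(2.1)), 116, [459, 0, 24, 6]) [582.5 250.2]
orange ((np.float64(478.8), np.float64(213.3)), 1139, [447, 174, 58, 67]) [545.5 130.3]
orange ((np.float64(462.7), np.float64(204.4)), 19, [461, 200, 5, 9]) [537.6 139.2]
orange ((np.float64(445.7), np.float64(229.7)), 42, [442, 223, 8, 15]) [523.6 127.2]
yellow ((np.float64(566.3), np.float64(153.5)), 625, [522, 134, 89, 41]) [611.8 143.6]
yellow ((np.float64(312.4), np.float64(325.9)), 180, [310, 290, 5, 66]) [419.6  85.1]
yellow ((np.float64(326.0), np.float64(305.3)), 25, [324, 301, 5, 10]) [434.   96.9]
yellow ((np.float64(326.2), np.float64(317.0)), 34, [324, 312, 5, 11]) [431.1  88.3]
yellow ((np.float64(326.2), np.float64(335.4)), 68, [324, 323, 5, 26]) [426.2  74.7]
yellow ((np.float64(325.9), np.float64(352.6)), 29, [324, 348, 5, 10]) [421.3  61.7]
```

View pics/w3.png

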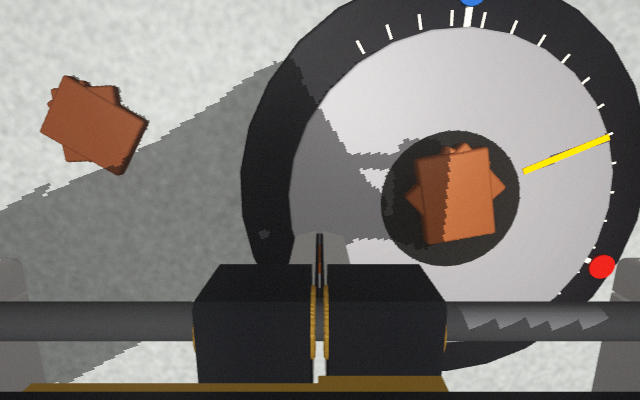

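The dial has not turned: the index is still at y≈143.6, and orange shows through the finger slit at (319,260). So the finger has passed the stud, and I need to see how.

Run:
```python
from h import *
a=imaging.read_camera("scene");b=imaging.read_camera("side");w=cv2.imread("pics/w3.png")
A,B=cam("scene"),cam("side"); print(proj(A,(450,134,60)),proj(B,(450,134,60)),proj(A,(450,153,49)),proj(B,(450,153,49)))
cv2.imwrite("pics/s1.png",a);cv2.imwrite("pics/d1.png",b)
f=lambda i,x,y,w,h:cv2.resize(i[y:y+h,x:x+w],(400,400),interpolation=2)
cv2.imwrite("pics/c1.png",np.hstack([f(a,300,150,110,110),f(b,240,110,130,130)]))
print(blobs(a,'orange'),blobs(b,'orange'),blobs(a,'yellow'))
for u in [(319,242),(319,265),(319,288)]: print(w[u[1],u[0]-3:u[0]+4].tolist())
print(manip.state())
```

```text
[349.53720986 200.43134843] [298.65316927 189.51916725] [356.81171345 204.13558606] [296.94238265 188.79674751]
[((np.float64(348.4), np.float64(202.6)), 57, [346, 197, 6, 12])] [((np.float64(266.5), np.float64(121.5)), 6, [265, 121, 4, 2]), ((np.float64(276.0), np.float64(120.2)), 4, [275, 120, 3, 2]), ((np.float64(256.2), np.float64(123.0)), 4, [255, 122, 3, 3]), ((np.float64(268.8), np.float64(126.5)), 8, [267, 126, 5, 2]), ((np.float64(404.1), np.float64(177.0)), 8, [403, 176, 4, 3]), ((np.float64(325.0), np.float64(182.1)), 7, [322, 182, 7, 2]), ((np.float64(410.4), np.float64(183.9)), 9, [408, 183, 6, 3]), ((np.float64(299.3), np.float64(189.4)), 10, [298, 188, 3, 5]), ((np.float64(581.0), np.float64(267.8)), 5, [580, 267, 3, 3])] [((np.float64(246.7), np.float64(196.1)), 390, [232, 187, 30, 20]), ((np.float64(357.6), np.float64(246.0)), 25, [356, 239, 5, 15])]
[[51, 52, 52], [26, 20, 25], [34, 37, 38], [63, 62, 62], [50, 47, 51], [26, 27, 28], [42, 42, 45]]
[[25, 25, 28], [25, 21, 25], [23, 38, 72], [24, 56, 119], [16, 41, 89], [24, 22, 22], [24, 24, 27]]
[[21, 31, 37], [27, 27, 23], [26, 29, 30], [31, 32, 30], [34, 32, 32], [19, 20, 20], [27, 26, 30]]
{'time': 3.7833, 'joint_positions': array([ 2.50890967e-01,  2.83165141e-01,  1.85711211e+00, -4.17009589e-05,
        1.00036274e+00,  5.99250546e-01]), 'qvel': array([-0.00645738,  0.00238611,  0.00701062,  0.00116789, -0.00239685,
       -0.01420818]), 'joint_efforts': array([ 2.87671527e-01, -4.64450312e+01, -2.97835350e+01,  7.64075713e-02,
       -2.48430949e-02,  4.27314369e-01]), 'eef_pos': array([449.7098299 , 153.02896399,  59.4368092 ]), 'eef_rot': array([2.57248304e+00, 1.80266934e+00, 1.38073475e-03]), 'contact_force': array([ 0.87151402,  0.4028822 , -0.29030588]), 'wrist_torque': array([-0.06949182, -0.07201354, -0.02936898]), 'grip_force': 0.0, 'grip_width': 0.003228872631673278}
```

View pics/c1.png

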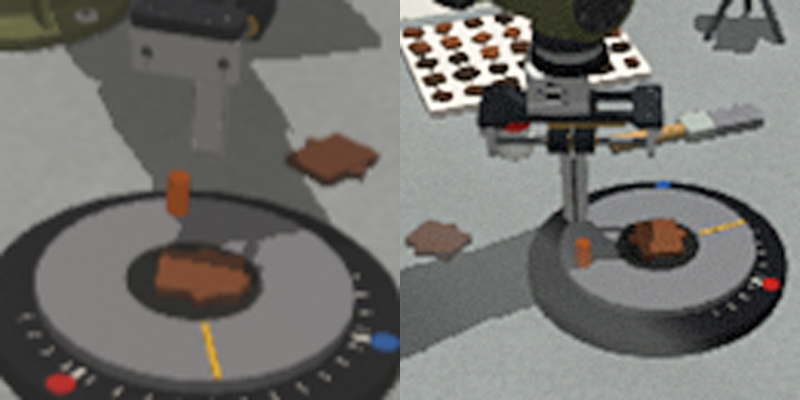

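Run:
```python
from h import *
A,B=cam("scene"),cam("side")
print(tri(A,(357.3,192),B,(296.2,182)))
print("stud top",tri(A,(349.3,197.3),B,(299.5,187.2)),"stud mid",tri(A,(349,202.6),B,(299.3,189.4)))
```

```text
(array([446.82880511, 151.33944781,  80.81728625]), np.float64(4.388179195809009))
stud top (array([452.39117708, 132.4802453 ,  70.24836448]), np.float64(0.8393401846953877)) stud mid (array([453.27150239, 133.90529394,  57.43876967]), np.float64(4.221295096363533))
```

Both fixed views and the wrist view put the real fingertips about 18–20 mm behind the TCP, not 11 mm ahead, so they passed over the stud. I'll go back to the near side and go about 29 mm lower, watching the force.

```bash
python3 -m crank '0 0 0.1 0 -0.0157 0.006 0; 0 0 0.12 0 -0.0157 0 0; 0 0 0.12 0.0003 -0.0157 0 0; 0 0 0 0 0 -0.016 0; 0 0 0 0 0 0 0'
python3 -m crank '0 0 0 0 0 -0.006 0; 0 0 0 0 0 -0.005 0; 0 0 0 0 0 -0.004 0; 0 0 0 0 0 -0.003 0; 0 0 0 0 0 0 0'
python3 - <<'E'
from h import *
a=imaging.read_camera("scene");b=imaging.read_camera("side")
f=lambda i,x,y,w,h:cv2.resize(i[y:y+h,x:x+w],(400,400),interpolation=2)
cv2.imwrite("pics/c2.png",np.hstack([f(a,300,150,110,110),f(b,240,110,130,130)]))
E
```

```text
time: 4.2
eef_pos: [448.9, 105.0, 47.6]
eef_rot: [-2.231, -2.21, 0.002]
contact_force: [0.0, 0.2, -1.0]
grip_width: 0.003
grip_force: 0.0
time: 4.62
eef_pos: [449.4, 106.1, 30.3]
eef_rot: [-2.232, -2.21, 0.001]
contact_force: [1.1, -0.0, 0.6]
grip_width: 0.006
grip_force: 0.0
```

View pics/c2.png

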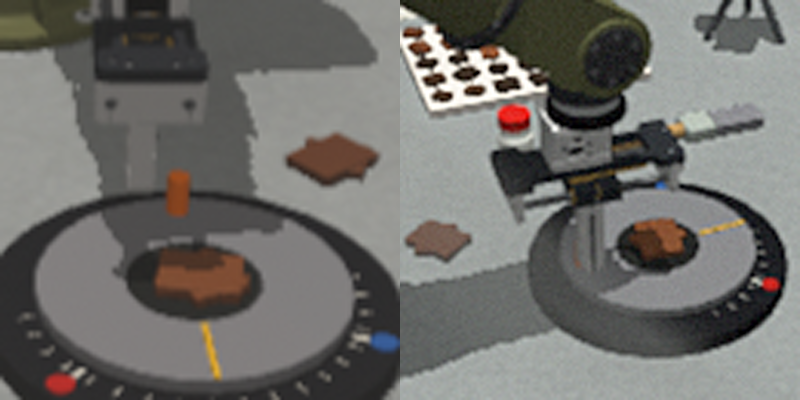

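The fingertip now stands beside the stud at mid-stud height, at scene pixel (339,202), with the stud top at (349,197). I'll push gently.

```bash
python3 -m crank '0 0 0 0.0003 0.005 0 0; 0 0 0 0 0.005 0 0; 0 0 0 0 0.002 0 0; 0 0 -0.01 -0.0003 0.0025 0 0; 0 0 -0.03 -0.0004 0.003 0 0'
python3 -m crank '0 0 -0.034 -0.0004 0.003 0 0; 0 0 -0.034 -0.0003 0.003 0 0; 0 0 -0.034 -0.0003 0.003 0 0; 0 0 -0.034 0 0.003 0 0; 0 0 -0.034 0 0.003 0 0'
python3 look.py w4 | grep -v "yellow.*4[0-9]\.., *[-0-9]*\]" | grep -E "tcp|red|blue|yellow\D*5[0-9]{2}"
```

```text
time: 5.13
eef_pos: [449.3, 123.6, 30.9]
eef_rot: [2.277, 2.165, -0.0]
contact_force: [-1.0, -1.8, 1.3]
grip_width: 0.003
grip_force: 0.9
time: 5.55
eef_pos: [448.1, 138.7, 30.9]
eef_rot: [-2.454, -1.962, 0.001]
contact_force: [-0.6, -2.0, 1.6]
grip_width: 0.002
grip_force: 0.9
t 5.55 tcp [448.1 138.7  30.9] x-yaw 77.3 F [-0.6 -2.   1.6]
red ((np.float64(608.2), np.float64(298.3)), 21, [606, 295, 5, 7]) [619.  55.]grep: warning: stray \ before D
```

```bash
python3 -m crank '0 0 -0.034 0 0.003 0 0; 0 0 -0.034 0 0.003 0 0; 0 0 -0.034 0.0002 0.003 0 0; 0 0 -0.034 0.0003 0.003 0 0; 0 0 -0.034 0.0004 0.003 0 0'
python3 -m crank '0 0 -0.034 0.0006 0.003 0 0; 0 0 -0.034 0.0007 0.003 0 0; 0 0 -0.034 0.0008 0.003 0 0; 0 0 -0.034 0.0009 0.003 0 0; 0 0 -0.034 0.001 0.003 0 0'
cat > idx.py <<'E'
# index and red angles about the dial centre, scene + wrist; centre from the two dots
from h import *
import sys
s=manip.state(); w=imaging.read_camera("wrist"); a=imaging.read_camera("scene"); b=imaging.read_camera("side")
for n,i in zip("wsd",(w,a,b)): cv2.imwrite(f"pics/{n}_{sys.argv[1]}.png",i)
C={'w':cam("wrist",s),'s':cam("scene"),'d':cam("side")}
cen={'w':(534.3,139.5),'s':(533.1,136.8),'d':(535.6,138)}; reda={'w':-43.4,'s':-43.5,'d':-43.5}
for n,i in zip("wsd",(w,a,b)):
    h=cv2.cvtColor(i,cv2.COLOR_BGR2HSV); m=cv2.inRange(h,np.array((18,110,100)),np.array((34,255,255)))
    v,u=np.nonzero(m); 
    if not len(u): continue
    P=np.array([plane(C[n],q,36)[:2] for q in zip(u,v)])-cen[n]; r=np.hypot(*P.T); ang=np.degrees(np.arctan2(P[:,1],P[:,0]))
    k=(r>40)&(r<108)&(abs(ang)<70); P=P[k]
    if len(P)>3:
        q=cv2.fitLine(P.astype(np.float32),cv2.DIST_L2,0,.01,.01).ravel(); d=q[:2]*np.sign(q[:2]@P.mean(0))
        print(n,"n",len(P),"mean ang",np.degrees(np.arctan2(P[:,1].mean(),P[:,0].mean())).round(2),"line",np.degrees(np.arctan2(d[1],d[0])).round(2))
    for c in('red','blue'):
        for bl in blobs(i,c,8):
            X=plane(C[n],bl[0],24)[:2]-cen[n]
            if 110<np.hypot(*X)<145: print(n,c,bl[1],X.round(1),np.degrees(np.arctan2(X[1],X[0])).round(2))
E
python3 idx.py a
```

```text
time: 6.02
eef_pos: [449.3, 153.5, 30.9]
eef_rot: [2.611, 1.747, 0.0]
contact_force: [1.0, -1.6, -0.6]
grip_width: -0.001
grip_force: 0.7
time: 6.43
eef_pos: [453.3, 168.5, 30.9]
eef_rot: [2.75, 1.519, 0.0]
contact_force: [0.2, -1.4, -0.2]
grip_width: 0.002
grip_force: 0.8
w n 604 mean ang -31.87 line -32.06
s n 36 mean ang -32.74 line -32.43
s red 35 [ 93.1 -88.2] -43.46
s blue 35 [ 50.3 118.1] 66.91
d n 22 mean ang -31.87 line -31.86
d red 21 [ 92.6 -88.7] -43.77
d blue 9 [ 51.3 117.5] 66.39
```

```bash
python3 -m crank '0 0 -0.034 0.0009 0.0026 0 0; 0 0 -0.034 0.001 0.0026 0 0; 0 0 -0.034 0.001 0.0026 0 0; 0 0 -0.034 0.001 0.0025 0 0; 0 0 -0.02 0.0009 0.002 0 0'
python3 idx.py b
```

```text
time: 7.0
eef_pos: [458.0, 180.6, 30.8]
eef_rot: [2.859, 1.301, -0.0]
contact_force: [0.3, -2.8, 0.6]
grip_width: 0.004
grip_force: 0.9
w n 631 mean ang -40.34 line -40.23
s n 36 mean ang -41.57 line -39.77
s red 34 [ 92.7 -88.2] -43.57
s blue 35 [ 50.3 118.1] 66.91
d n 21 mean ang -40.55 line -39.74
d red 21 [ 92.6 -88.7] -43.77
d blue 9 [ 51.3 117.5] 66.39
```

```bash
python3 -m crank '0 0 -0.012 0.0005 0.001 0 0; 0 0 -0.012 0.0006 0.001 0 0; 0 0 -0.012 0.0006 0.001 0 0; 0 0 -0.012 0.0004 0.0007 0 0; 0 0 0 0 0 0 0'
python3 -m crank '0 0 0 -0.002 -0.0025 0 0; 0 0 0 -0.005 -0.006 0 0; 0 0 0 -0.005 -0.006 0 0; 0 0 0 0 0 0 0; 0 0 0 0 0 0 0'
python3 idx.py c
```

```text
time: 7.57
eef_pos: [460.2, 184.5, 30.8]
eef_rot: [-2.89, -1.232, 0.0]
contact_force: [-1.1, -1.1, -0.4]
grip_width: 0.007
grip_force: 0.4
time: 7.98
eef_pos: [448.0, 169.5, 31.0]
eef_rot: [2.89, 1.232, 0.0]
contact_force: [-0.4, 0.4, 0.8]
grip_width: 0.003
grip_force: 0.0
w n 609 mean ang -43.27 line -43.07
s n 33 mean ang -44.37 line -43.0
s red 35 [ 93.1 -88.2] -43.46
s blue 34 [ 50.3 118.1] 66.91
d n 22 mean ang -42.89 line -43.04
d red 21 [ 92.6 -88.7] -43.77
d blue 9 [ 51.3 117.5] 66.39
```

View pics/w_c.png

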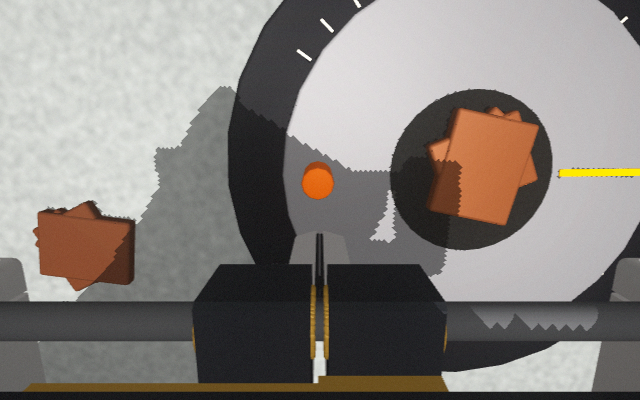

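The finger is clear, with the stud at (318,182) and the sherd centred. I'll lift and check the alignment from above.

```bash
python3 -m crank '0 0 0 0 0 0.038 0; 0 0 0 0 0 0.038 0; 0 0 0 0 0 0.038 0; 0 0 0 0 0 0.036 0; 0 0 0 0 0 0 0'
python3 idx.py d; python3 look.py w5 | head -6
python3 - <<'E'
from h import *
A,B=cam("scene"),cam("side")
for n,im in(("s",cv2.imread("pics/s_d.png")),("d",cv2.imread("pics/d_d.png"))): print(n,[b for b in blobs(im,'green',40)])
E
```

```text
time: 8.55
eef_pos: [450.6, 170.8, 187.6]
eef_rot: [2.888, 1.233, 0.016]
contact_force: [-0.3, 0.4, 0.2]
grip_width: 0.007
grip_force: 0.0
w n 252 mean ang -43.22 line -43.1
w red 258 [ 92.9 -87.9] -43.39
w blue 322 [ 51.1 117.3] 66.45
s n 33 mean ang -44.37 line -43.0
s red 35 [ 93.1 -88.2] -43.46
s blue 35 [ 50.3 118.1] 66.91
d n 24 mean ang -42.68 line -43.78
d red 21 [ 92.6 -88.7] -43.77
d blue 9 [ 51.3 117.5] 66.39
t 8.7 tcp [448.  169.9 180.4] x-yaw 46.2 F [-0.2 -0.7 -0.5]
red ((np.float64(128.9), np.float64(3.5)), 256, [109, 0, 38, 10]) [440.3 414.1]
red ((np.float64(531.6), np.float64(149.9)), 273, [523, 141, 18, 19]) [627.2  51.8]
blue ((np.float64(362.4), np.float64(19.4)), 346, [353, 9, 20, 22]) [585.3 256.8]
orange ((np.float64(318.5), np.float64(154.4)), 252, [310, 145, 18, 19]) [472.2 197.1]
yellow ((np.float64(486.0), np.float64(151.0)), 283, [458, 149, 58, 5]) [590.3  86.9]
s [((np.float64(182.1), np.float64(210.5)), 84, [176, 207, 13, 8]), ((np.float64(33.5), np.float64(228.5)), 262, [14, 225, 39, 8]), ((np.float64(164.9), np.float64(233.0)), 106, [159, 229, 13, 10]), ((np.float64(200.1), np.float64(239.2)), 113, [194, 234, 13, 11]), ((np.float64(4.6), np.float64(291.5)), 181, [0, 272, 13, 35])]
d [((np.float64(545.0), np.float64(283.2)), 225, [534, 257, 23, 54]), ((np.float64(378.7), np.float64(270.1)), 84, [373, 266, 12, 9]), ((np.float64(385.8), np.float64(299.6)), 127, [380, 294, 13, 12]), ((np.float64(346.1), np.float64(306.7)), 144, [340, 301, 14, 13]), ((np.float64(454.8), np.float64(396.9)), 83, [445, 393, 19, 7])]
```

Index at -43.1 to -43.2° against red at -43.4° seen from above, so they are lined up. Now to the button, which I'll look at from close by.

```bash
python3 -m crank '0 0 0 0.0111 -0.0395 0 0; 0 0 0 0.0111 -0.0395 0 0; 0 0 0 0.0111 -0.0395 0 0; 0 0 0 0.0111 -0.0395 0 0; 0 0 0 0.0111 -0.0395 0 0'
python3 -m crank '0 0 0 0.0111 -0.0395 0 0; 0 0 0 0.0111 -0.0395 0 0; 0 0 0 0.0111 -0.0395 0 0; 0 0 0 0.0111 -0.0395 0 0; 0 0 0 0.0111 -0.0395 0 0'
python3 -m crank '0 0 0 0 0 -0.04 0; 0 0 0 0 0 -0.04 0; 0 0 0 0 0 0 0; 0 0 0 0 0 0 0; 0 0 0 0 0 0 0'
python3 look.py w6
python3 - <<'E'
from h import *
A,B=cam("scene"),cam("side"); s=manip.state(); W=cam("wrist",s); im=cv2.imread("pics/w6.png")
for b in blobs(im,'green',50):
    print(b, [tuple(np.round(x,1) if not np.isscalar(x) else round(x,1) for x in tri(W,b[0],Q,u)) for Q,u in((A,(200.1,239.2)),(B,(378.7,270.1)))])
E
```

```text
time: 9.17
eef_pos: [503.2, -29.5, 179.3]
eef_rot: [-2.888, -1.233, 0.003]
contact_force: [1.2, 0.0, -0.0]
grip_width: 0.005
grip_force: 0.0
time: 9.58
eef_pos: [558.8, -227.0, 178.9]
eef_rot: [-2.888, -1.232, 0.003]
contact_force: [1.5, 1.3, 0.0]
grip_width: 0.004
grip_force: 0.0
time: 10.0
eef_pos: [559.8, -225.0, 102.4]
eef_rot: [2.888, 1.234, 0.001]
contact_force: [-1.0, -0.0, 0.4]
grip_width: 0.005
grip_force: 0.0
t 10.0 tcp [ 559.8 -225.   102.4] x-yaw 46.3 F [-1.  -0.   0.4]
yellow ((np.float64(74.1), np.float64(275.1)), 1666, [29, 255, 97, 47]) [ 377.8 -127.1]
yellow ((np.float64(312.1), np.float64(330.7)), 23, [311, 326, 4, 10]) [ 482.1 -296.8]
yellow ((np.float64(312.0), np.float64(342.2)), 20, [311, 337, 4, 12]) [ 474.4 -304.6]
green ((np.float64(316.1), np.float64(202.5)), 1191, [297, 183, 39, 40]) [ 558.7 -221.7]
((np.float64(316.1), np.float64(202.5)), 1191, [297, 183, 39, 40]) [(array([ 559.2, -223.7,   19.1]), np.float64(3.0)), (array([ 559.1, -222.6,   18.1]), np.float64(0.9))]
```

View pics/w6.png

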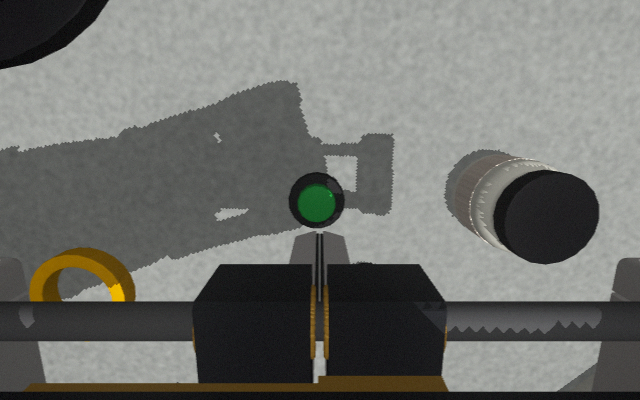

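The wrist view shows the button at (316,202), under the fingers, with the big jar at (548,215) in line with the gripper body. I'll turn the tool about 70° for clearance, centre it and descend.

```bash
python3 -m crank '0 0 0.12 -0.0002 0.0005 0 0; 0 0 0.12 -0.0002 0.0005 0 0; 0 0 0.12 -0.0002 0.0005 0 0; 0 0 0.12 0 0.0005 0 0; 0 0 0.12 0 0.0005 0 0'
python3 -m crank '0 0 0.12 0 0 0 0; 0 0 0.12 0 0 0 0; 0 0 0.12 0 0 0 0; 0 0 0.12 0 0 0 0; 0 0 0.12 0 0 0 0'
python3 -m crank '0 0 0 0 0 -0.03 0; 0 0 0 0 0 -0.03 0; 0 0 0 0 0 -0.02 0; 0 0 0 0 0 -0.01 0; 0 0 0 0 0 0 0'
python3 look.py w7 | grep -E "tcp|green"
```

```text
time: 10.47
eef_pos: [559.5, -222.6, 103.5]
eef_rot: [2.387, 2.038, 0.002]
contact_force: [1.2, -0.3, 0.1]
grip_width: 0.003
grip_force: 0.0
time: 10.88
eef_pos: [559.5, -222.6, 103.5]
eef_rot: [1.678, 2.652, 0.001]
contact_force: [0.3, 0.2, 0.4]
grip_width: 0.002
grip_force: 0.0
time: 11.3
eef_pos: [558.5, -222.3, 10.6]
eef_rot: [-1.687, -2.649, 0.0]
contact_force: [-0.4, -0.6, 0.6]
grip_width: 0.007
grip_force: 0.0
t 11.3 tcp [ 558.5 -222.3   10.6] x-yaw 115.0 F [-0.4 -0.6  0.6]
green ((np.float64(316.4), np.float64(226.0)), 1019, [290, 211, 56, 56]) [ 553.7 -214.6]
green ((np.float64(68.3), np.float64(262.2)), 2726, [36, 235, 65, 56]) [ 433.2 -294.8]
green ((np.float64(194.3), np.float64(354.7)), 31, [193, 349, 4, 12]) [ 520.4 -321.1]
```

```bash
python3 -m crank '0 0 0 0 0 -0.003 0; 0 0 0 0 0 -0.003 0; 0 0 0 0 0 -0.002 0; 0 0 0 0 0 0 0'; python3 -m crank '0 0 0 0 0 -0.002 0; 0 0 0 0 0 -0.001 0; 0 0 0 0 0 0 0'
```

```text
time: 11.68
eef_pos: [558.7, -222.7, 3.1]
eef_rot: [1.688, 2.649, 0.0]
contact_force: [-0.5, -0.4, 1.0]
grip_width: -0.001
grip_force: 0.0
time: 11.93
eef_pos: [558.5, -222.6, -0.3]
eef_rot: [-1.688, -2.649, 0.0]
contact_force: [0.3, 0.9, -0.8]
grip_width: 0.007
grip_force: 0.0
```

```bash
for i in 1; do python3 -m crank '0 0 0 0 0 -0.001 0; 0 0 0 0 0 -0.001 0; 0 0 0 0 0 0 0'|grep -E "pos|contact"; python3 -m crank '0 0 0 0 0 -0.001 0; 0 0 0 0 0 -0.001 0; 0 0 0 0 0 0 0'|grep -E "pos|contact"; done
```

```text
eef_pos: [558.6, -222.6, -2.1]
contact_force: [0.4, 0.5, 2.4]
eef_pos: [558.6, -222.6, -4.2]
contact_force: [-1.8, 0.4, 4.2]
```

```bash
python3 -m crank '0 0 0 0 0 -0.001 0; 0 0 0 0 0 -0.001 0; 0 0 0 0 0 0 0'|grep -E "pos|contact"; python3 -m crank '0 0 0 0 0 -0.001 0; 0 0 0 0 0 -0.0005 0; 0 0 0 0 0 0 0'|grep -E "pos|contact"
```

```text
eef_pos: [558.6, -222.6, -6.2]
contact_force: [-1.3, 0.7, 5.1]
eef_pos: [558.7, -222.7, -6.6]
contact_force: [-6.1, 2.6, 15.8]
```

Force rose from 5 to 16 N as the travel ended at TCP z≈-6.5, so the button is fully down. Now I lift clear.

```bash
python3 -m crank '0 0 0 0 0 0.005 0; 0 0 0 0 0 0.015 0; 0 0 0 0 0 0.04 0; 0 0 0 0 0 0.04 0; 0 0 0 0 0 0.04 0'|grep -E "time|pos|contact"; python3 -m crank '0 0 0 -0.02 0 0.03 0; 0 0 0 -0.02 0 0.02 0; 0 0 0 0 0 0 0; 0 0 0 0 0 0 0; 0 0 0 0 0 0 0'|grep -E "time|pos|contact"
python3 idx.py e; python3 look.py w8 | grep -E "tcp|green"
python3 - <<'E'
from h import *
for n in "sd":
    a,b=cv2.imread(f"pics/{n}_d.png"),cv2.imread(f"pics/{n}_e.png")
    for c in("green","red","yellow"): print(n,c,[(tuple(map(float,x[0])),x[1]) for x in blobs(b,c,25)])
E
```

```text
time: 13.35
eef_pos: [558.0, -222.4, 133.5]
contact_force: [-0.2, -0.5, -0.1]
time: 13.77
eef_pos: [518.5, -222.4, 181.0]
contact_force: [0.2, -0.8, -1.0]
s n 33 mean ang -44.37 line -43.0
s red 35 [ 93.1 -88.2] -43.46
s blue 33 [ 50.3 117.8] 66.87
d blue 9 [ 51.3 117.5] 66.39
t 13.9167 tcp [ 518.6 -222.3  180.7] x-yaw 115.0 F [ 0.   0.4 -0.6]
green ((np.float64(352.8), np.float64(202.7)), 733, [338, 188, 31, 30]) [ 557.4 -221.8]
green ((np.float64(214.7), np.float64(216.0)), 756, [199, 201, 32, 31]) [ 431.9 -296.2]
green ((np.float64(286.5), np.float64(259.1)), 72, [282, 252, 9, 13]) [ 520.  -308.4]
s green [((182.1, 210.5), 84), ((33.4, 228.5), 263), ((165.0, 233.1), 108), ((200.2, 239.1), 117), ((4.6, 291.4), 183)]
s red [((459.2, 204.6), 156), ((316.3, 255.2), 35)]
s yellow [((246.3, 196.1), 374)]
d green [((545.0, 283.1), 225), ((378.7, 270.1), 85), ((385.7, 299.6), 127), ((346.0, 306.7), 146), ((454.8, 396.9), 82)]
d red [((276.5, 147.9), 72)]
d yellow [((294.6, 270.8), 433)]
```

The button is back up, the index is still on the red line and the bystanders haven't moved. Handing in.

```bash
python3 -c "from bench import sign_off; print(sign_off())"
```

```text
the job is handed in; nothing more can be done
None
```

I turned the dial until the index was on the red line (within about 0.3° from above), pressed the shutter button fully and let it spring back, and moved the arm clear, then handed in at about 14 s; sign-off gave no verdict.

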